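Dispense a glue stick by its press lever

ROBOT

A 6-joint arm with a two-finger parallel gripper is mounted at the origin on the work surface. World frame = base frame: x ahead of the robot, y to its left, z up, the work surface at z = 0. Lengths are in m, angles in rad, forces in N, time in s.
With the tool pointing down it reaches from about 0.3 to 0.875 m from the base axis. Payload 6.4 kg.
Tool frame: the origin (TCP) lies midway between the tips of the shut fingers; the grasp point (between the pads) lies 19 mm behind it (grasp_offset is the distance from the TCP to the grasp point, in m); z points along the fingers, y is the line along which they close (so a half turn about z gives the same grasp; the last joint's range is limited). The gripper opens to 85 mm and grips with 20 to 120 N. Pads are 22 mm wide; open, the fingers measure 114 mm over their backs; the gripper's body (76 mm by 85 mm) begins 54 mm behind the grasp point. The pads swing forward as they close: fully open they stand 13 mm farther back than shut.
Start: joints at [1.118, 0.181, 1.607, -0, 1.354, -0.206], TCP at [0.14, 0.558, 0.231] pointing down, gripper open.
Joint ranges: [-2.99, 2.99], [-0.89, 2.07], [0.3, 2.58], [-1.14, 4.28], [0, 2.63], [-3.12, 3.12]. Speed limits (rad/s): [2.57, 2.57, 3.01, 3.14, 3.14, 3.14].

INTERFACE

Orientations are given as a unit quaternion [w, x, y, z].
In Python, from bench import * gives the robot as it stands. The module is installed in compiled form; this text tells all that it offers.
- The arm moves only by the tool servo_tool, never from a script. Its argument "commands" is text: rows parted by semicolons, each of 7 numbers parted by spaces: the turn, a rotation vector about the tool's x, y, z in rad, then the shift along the tool's x, y, z in mm, then the opening, from 0 (shut) to 1 (fully open). In form: wx wy wz dx dy dz claw; .... A call has 1 to 5 rows; each row shifts and turns the commanded pose from where the row before left it, along the tool's axes as they then stand; what a row does not reach is not made up. A row lasts 1/8 s, in which the tool goes at most 62.5 mm and 10.7 degrees, less where a joint would pass 70% of its speed; a pose out of reach is approached as far as the arm can. A call with a gripper value outside its range is refused whole. The fingers move at their own pace and stop on an object; the grip force is fixed at half the most. Time passes only in rows, so rows that do not move let the fingers close. It gives the time, the measured TCP pose, the force, the opening and the grip force at its end, in the units of the state.
- get_obs(): the state, without advancing time (a new reading comes with each control period).
- camera(name): name is "side" or "top"; returns the picture (384x512x3 uint8, blue, green, red); there is no depth.
- calibration(name): a dict with "fx", "fy", "cx", "cy" (pixels), "R" (3x3) and "t" (3): a world point X has camera coordinates R X + t. Camera axes: x right, y down, z forward; pixel columns grow to the right and rows downward; lengths in m; the calibration is good to about 2 mm. A picture is of the moment at which its call begins. calibration takes no time and is no camera call.
- hand_in(): hands the job in; it is judged then, once.
The state is a dict: "time_s": time; "q": joint angles; "dq": joint speeds; "joint_efforts": joint torques, N m; "eef_pos": TCP position; "eef_rot": TCP orientation; "wrist_force": force on the tool from outside, world axes, zero at the start; "torque": the same for the moment, N m; "opening": opening from 0.0 (shut) to 1.0 (fully open); "grasp_force": force on a finger pad.
Only numpy, scipy, OpenCV 4.12 (cv2) and the standard library are available. Lean on these libraries where they do the work, as an engineer would, in place of code of your own. Each camera call takes 0.05 s, during which the arm holds its last target. There are 200 camera calls.

TASK

Two desk dispensers stand side by side, one loaded with a thick glue stick and one with a thin marker. With the fingers, press down the paddle of the dispenser that holds the glue stick so that its gate lifts, keep it down until the glue stick has rolled out to the end stop, then let the paddle come back up. Do not touch the glue stick or the marker, leave the marker's dispenser shut, and leave the other things on the desk alone.

Things in the scene. Friction and masses are not known exactly. Their poses are not given: they have to be found in the camera images.
- glue_dispenser: Fixed grey metal dispenser, 315 x 142 mm, up to 105 mm high. Origin on the desk under its middle; x points down its chute to the outlet, within 18 degrees of straight ahead of the robot. Chute 134 mm wide, sloping 10 degrees, 30 mm end wall at x = 140 mm. Rocking lever along x on an axle at x = -60, z = 95 mm: paddle at x = -160 mm, two-pronged gate at x = 35 mm. Holds the glue stick; left or right.
- marker_dispenser: Fixed grey metal dispenser, 315 x 142 mm, up to 105 mm high. Origin on the desk under its middle; x points down its chute to the outlet, within 18 degrees of straight ahead of the robot. Chute 134 mm wide, sloping 10 degrees, 30 mm end wall at x = 140 mm. Rocking lever along x on an axle at x = -60, z = 95 mm: paddle at x = -160 mm, two-pronged gate at x = 35 mm. Holds the marker.
- glue_lever (a joint): Rocking lever (16 mm wide bar) of the glue stick dispenser, rad: 0 = at rest, gate down, chute shut; grows as the paddle is pressed down and the gate lifts, stop at 0.38. A spring returns it to 0; pressing takes about 2 N at first, 5.5 N at the stop. The glue stick gets out under the gate above about 0.25 rad.
- marker_lever (a joint): Rocking lever (16 mm wide bar) of the marker dispenser, rad: 0 = at rest, gate down, chute shut; grows as the paddle is pressed down and the gate lifts, stop at 0.38. A spring returns it to 0; pressing takes about 2 N at first, 5.5 N at the stop. To be left at rest.
- glue_paddle (a point): Centre of the flat top of the glue stick dispenser's black press paddle (44 mm along the chute, 50 mm across, 12 mm thick), 103 mm above the desk at rest, below it only the base, 6 mm thick. 100 mm from the axle: sinks 20 mm at 0.2 rad, 29 mm at 0.3, 37 mm at the stop, drifting up to 10 mm down-chute. Moves with the lever.
- marker_paddle (a point): Centre of the flat top of the marker dispenser's black press paddle (44 mm along the chute, 50 mm across, 12 mm thick), 103 mm above the desk at rest, below it only the base, 6 mm thick. 100 mm from the axle: sinks 20 mm at 0.2 rad, 29 mm at 0.3, 37 mm at the stop, drifting up to 10 mm down-chute. Moves with the lever.
- glue_stick: Glue stick, all white, cylinder 30 mm thick, 92 mm long, lying across the chute behind the gate; origin at its centre, y along it (x and z turn as it rolls). Waits with its centre about x = 17 mm in its dispenser's frame, 50 mm high; let out, it rolls by itself to the end wall: centre x = 125 mm, 30 mm high.
- marker: Thin marker pen, all white, a cylinder 18 mm in diameter and 120 mm long, lying across the other chute uphill of its gate; origin at its centre, y along its length.
- mug: White mug, 80 mm wide, 92 mm high, origin under its centre, standing at the left of the dispensers. To be left alone.
- stamp: Hand stamp standing upright, black round foot 40 mm wide, wooden stem and ball grip, 74 mm high, origin under its centre, between the two dispensers or just in front of them. To be left alone.
- textbook: Closed textbook with a red cover, 180 x 120 mm, 25 mm thick, origin under its centre, lying at the right of the dispensers. To be left alone.
Things that resemble listed ones, but are neither listed nor needed, are in the scene too. Leave any brown or orange look-alike of the marker alone. What is shaped like the glue_stick but blue or red is not meant.

How it is judged:
By the outcome, as a careful person would: the job done as asked, in the order asked, and still so for the second after the job is handed in, with the robot touching nothing.
It also fails if it takes over 32 s, if anything falls off the work surface, if the arm or the gripper's body presses on something with over 40 N, if the wrist force passes 120 N, or if a joint passes its speed limit or range.

## Working session

There is one attempt and no reset: what is moved stays moved. The work goes in short steps, Python scripts to look and compute and a tool call to move; the robot and the scene stay as the last step left them, time stands still between calls to the robot, and variables do not carry over. Pictures are saved under pics/ and viewed, at most 10 in all, crops included, and the job is handed in when it is done.

Besides the shell and the picture viewer there is one more tool, called after ">>>" as name(argument=value, ...) on one line, values as JSON. servo_tool: Moves the arm, as the interface text tells. Its arguments: {"type":"object","properties":{"commands":{"type":"string"}},"required":["commands"]}

```bash
mkdir -p pics; python3 - <<'E'
from bench import *
import cv2
for n in("top","side"):
    cv2.imwrite(f"pics/{n}0.png",camera(n)); c=calibration(n); print(n,c)
o=get_obs();print(o["time_s"],o["eef_pos"],o["eef_rot"],o["opening"],o["wrist_force"])
E
```

```text
top {'fx': 440.24793714573065, 'fy': 440.24793714573065, 'cx': 249.62042083972273, 'cy': 195.57272488635056, 'R': array([[-2.10449623e-02, -9.99773917e-01, -3.03703152e-03],
       [-9.91210791e-01,  2.12613527e-02, -1.30572289e-01],
       [ 1.30607340e-01,  2.62449512e-04, -9.91434140e-01]]), 't': array([-0.01490875,  0.65511049,  1.60314865])}
side {'fx': 421.3494220111417, 'fy': 421.3494220111417, 'cx': 254.46227787272016, 'cy': 192.3532314099323, 'R': array([[ 0.86385054, -0.50368124,  0.00821278],
       [-0.32758965, -0.57407635, -0.75041413],
       [ 0.38268428,  0.64555523, -0.66091693]]), 't': array([-0.55456372,  0.2744156 ,  1.10030521])}
0.1 [0.1402205  0.55712198 0.23046299] [-2.59314527e-04  1.23078591e-01  9.92396601e-01 -7.61203438e-04] 1.000738252938296 [0.06955119 0.32985468 0.35662797]
```

View pics/top0.png

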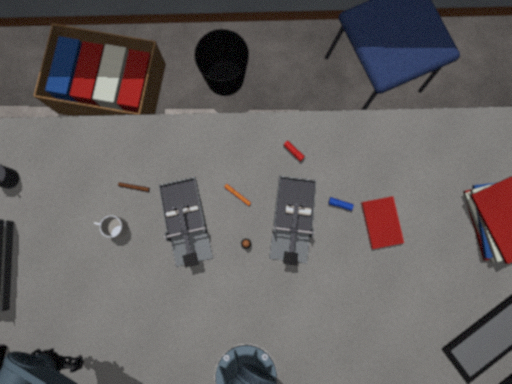

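View pics/side0.png

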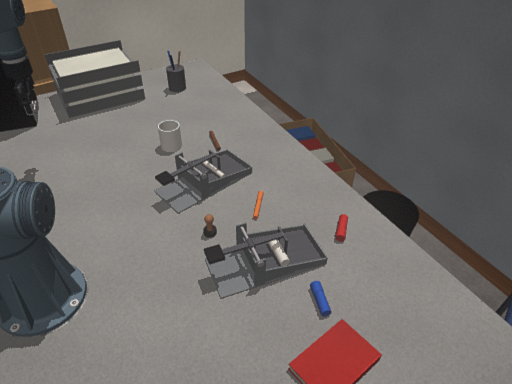

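The top view shows a dispenser on the left with its paddle at about (190,260) and one on the right with its paddle at about (291,258). I'll enlarge both to tell the sticks apart.

```bash
python3 - <<'E'
import cv2,numpy as np
t=cv2.imread("pics/top0.png");s=cv2.imread("pics/side0.png")
cv2.imwrite("pics/tz.png",cv2.resize(t[165:275,150:330],(792,484),interpolation=cv2.INTER_CUBIC))
a=cv2.resize(s[140:215,150:260],(440,300),interpolation=cv2.INTER_CUBIC)
b=cv2.resize(s[220:300,200:330],(520,320),interpolation=cv2.INTER_CUBIC)[:300,:]
cv2.imwrite("pics/sz.png",cv2.resize(np.hstack([a,b]),(800,250)))
E
```

```text
(no output)
```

View pics/tz.png

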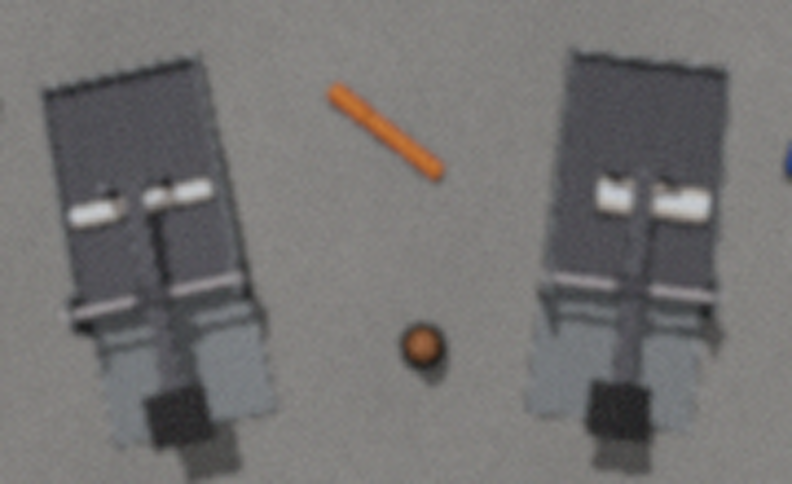

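View pics/sz.png

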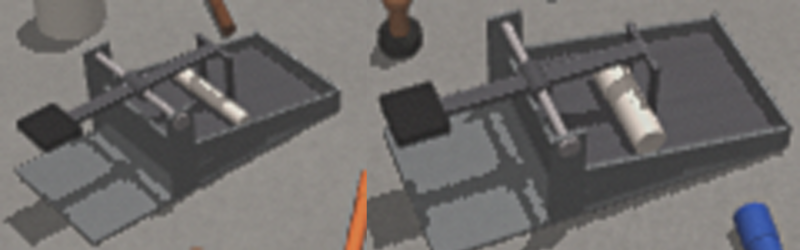

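The right dispenser holds the short, thick glue stick; the left one holds the longer, thinner marker. The right paddle's top centre is at about (620,407) in the top zoom and (416,107) in the side crop.

```bash
cat > h.py <<'E'
from bench import *
import numpy as np
def at(n,u,v,z):
    c=calibration(n);R=np.array(c["R"]);C=-R.T@c["t"]
    d=R.T@np.array([(u-c["cx"])/c["fx"],(v-c["cy"])/c["fy"],1]);return C+d*(z-C[2])/d[2]
def tz(x,y,z): return at("top",150+(x+.5)/4.4-.5,165+(y+.5)/4.4-.5,z)
def sz(x,y,z): return at("side",200+(x-366.7)/3.333,220+y/3.333,z)
E
python3 - <<'E'
from h import *
np.set_printoptions(precision=4,suppress=True)
p=tz(620,407,.103);print("paddle",p,sz(416,107,.103))
for a in [(575,55),(727,72)]:print("end corner",tz(*a,.045))
b=tz(640,215,.1);print("bar",b)
f=tz(651,65,.045);d=f-p;print("yaw deg",np.degrees(np.arctan2(d[1],d[0])),np.hypot(*d[:2]))
print("stamp",tz(423,345,.07),"axle ends",tz(553,278,.095),tz(715,297,.095))
print("left paddle",tz(180,413,.103))
o=get_obs();print(o["time_s"],o["eef_pos"])
E
```

```text
paddle [ 0.4242 -0.1688  0.103 ] [ 0.4249 -0.1675  0.103 ]
end corner [ 0.7218 -0.1454  0.045 ]
end corner [ 0.7043 -0.2744  0.045 ]
bar [ 0.5789 -0.1905  0.1   ]
yaw deg -8.143795753959704 0.2904355179555355
stamp [ 0.4779 -0.0111  0.07  ] axle ends [ 0.5293 -0.1184  0.095 ] [ 0.5111 -0.2497  0.095 ]
left paddle [0.4269 0.1848 0.103 ]
0.1 [0.1402 0.5571 0.2305]
```

>>> servo_tool(commands="0 0 0 -30 -42 0 0;0 0 0 -30 -42 0 0;0 0 0 -30 -42 0 0;0 0 0 -30 -42 0 0;0 0 0 -30 -42 0 0")

```text
time_s: 0.72
eef_pos: [0.2347, 0.3157, 0.231]
eef_rot: [0.0, 0.123, 0.992, -0.0]
wrist_force: [1.0, -0.1, 0.1]
opening: -0.003
grasp_force: 0.0
```

>>> servo_tool(commands="0 0 0 -30 -42 0 0;0 0 0 -30 -42 0 0;0 0 0 -30 -42 0 0;0 0 0 -30 -42 0 0;0 0 0 -30 -42 0 0")

```text
time_s: 1.35
eef_pos: [0.3289, 0.0754, 0.2313]
eef_rot: [0.0, 0.123, 0.992, 0.0]
wrist_force: [1.9, 0.6, -0.3]
opening: -0.0
grasp_force: 0.0
```

>>> servo_tool(commands="0 0 0 -30 -42 0 0;0 0 0 -30 -42 0 0;0 0 0 -30 -42 0 0;0 0 0 -30 -42 0 0;0 0 0 0 0 0 0")

```text
time_s: 1.98
eef_pos: [0.4045, -0.118, 0.2309]
eef_rot: [-0.0, 0.125, 0.992, -0.0]
wrist_force: [0.2, 1.2, -1.0]
opening: 0.003
grasp_force: 0.0
```

>>> servo_tool(commands="0 0 0 -31 -44 0 0;0 0 0 0 0 40 0;0 0 0 0 0 40 0;0 0 0 0 0 30 0;0 0 0 0 0 0 0")

```text
time_s: 2.6
eef_pos: [0.4213, -0.1633, 0.1191]
eef_rot: [-0.003, 0.123, 0.992, 0.002]
wrist_force: [0.5, -0.6, -0.3]
opening: 0.0
grasp_force: 0.0
```

```bash
python3 - <<'E'
from bench import *
import cv2,numpy as np
t=camera("top")[165:285,240:340];s=camera("side")[200:300,170:330]
cv2.imwrite("pics/c1.png",np.hstack([cv2.resize(t,(400,480),interpolation=2),cv2.resize(s,(400,480*250//480),interpolation=2).repeat(1,0)if 0 else cv2.copyMakeBorder(cv2.resize(s,(400,250),interpolation=2),0,230,0,0,0)]))
o=get_obs();print(o["time_s"],o["eef_pos"],o["wrist_force"])
E
```

```text
2.7 [ 0.42364514 -0.16508811  0.12203609] [-0.03652353 -0.59966733 -0.93919061]
```

View pics/c1.png

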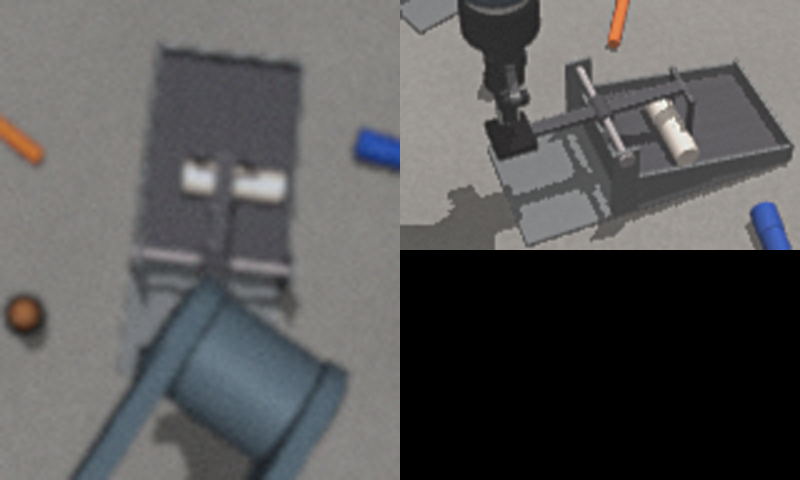

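The side crop shows the shut fingers at about (512,118), centred above the glue paddle at about (512,135). I'll press to about 0.34 rad.

>>> servo_tool(commands="0 0 0 0 0 10 0;0 0 0 -1 0 11 0;0 0 0 -1 0 11 0;0 0 0 -1 0 10 0;0 0 0 -1 0 9 0")

```text
time_s: 3.32
eef_pos: [0.4281, -0.1666, 0.07]
eef_rot: [0.001, 0.123, 0.992, -0.0]
wrist_force: [1.8, 1.4, 6.1]
opening: 0.0
grasp_force: 2.6
```

>>> servo_tool(commands="0 0 0 0 0 0 0;0 0 0 0 0 0 0;0 0 0 0 0 0 0;0 0 0 0 0 0 0;0 0 0 0 0 0 0")

```text
time_s: 3.95
eef_pos: [0.4276, -0.1665, 0.0706]
eef_rot: [0.0, 0.123, 0.992, -0.0]
wrist_force: [-0.1, 0.2, 4.5]
opening: -0.002
grasp_force: 2.6
```

>>> servo_tool(commands="0 0 0 0 0 0 0;0 0 0 0 0 0 0;0 0 0 0 0 0 0;0 0 0 0 0 0 0;0 0 0 0 0 0 0")

```text
time_s: 4.58
eef_pos: [0.4276, -0.1665, 0.0706]
eef_rot: [0.0, 0.123, 0.992, -0.0]
wrist_force: [-1.5, 0.3, 5.6]
opening: 0.004
grasp_force: 2.6
```

```bash
python3 - <<'E'
from bench import *
import cv2,numpy as np
t=camera("top")[165:285,240:340];s=camera("side")[200:300,170:330]
cv2.imwrite("pics/c2.png",np.hstack([cv2.resize(t,(320,384),interpolation=2),cv2.copyMakeBorder(cv2.resize(s,(480,300),interpolation=2),0,84,0,0,0)]))
o=get_obs();print(o["time_s"],o["eef_pos"],o["wrist_force"])
E
```

```text
4.675 [ 0.42759    -0.16652212  0.07055093] [-1.5404644   0.01655893  5.02126666]
```

View pics/c2.png

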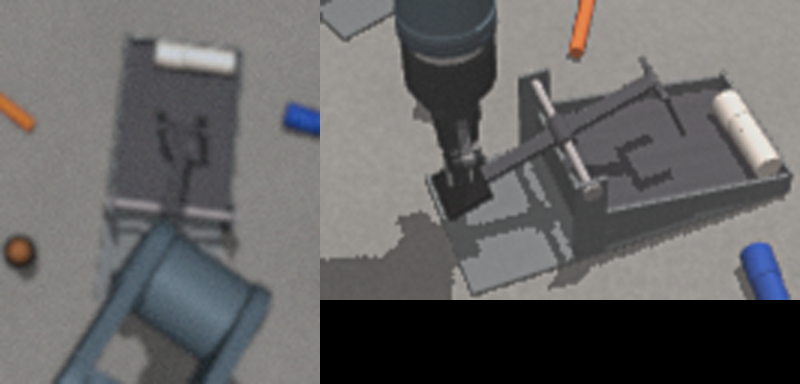

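The paddle is down and the gate is up. The glue stick lies at the end wall, at about (195,55) in the top crop. Now I'll release slowly, back off upward and check again.

>>> servo_tool(commands="0 0 0 1 0 -8 0;0 0 0 1 0 -8 0;0 0 0 1 0 -8 0;0 0 0 1 0 -8 0;0 0 0 0 0 -15 0")

```text
time_s: 5.3
eef_pos: [0.4229, -0.1648, 0.1175]
eef_rot: [-0.001, 0.123, 0.992, 0.001]
wrist_force: [0.4, -0.4, -0.1]
opening: 0.004
grasp_force: 0.0
```

>>> servo_tool(commands="0 0 0 0 0 -30 0;0 0 0 0 0 -30 0;0 0 0 0 0 -30 0;0 0 0 0 0 0 0;0 0 0 0 0 0 0")

```text
time_s: 5.92
eef_pos: [0.423, -0.165, 0.2068]
eef_rot: [-0.0, 0.123, 0.992, 0.0]
wrist_force: [-0.5, 0.2, -0.5]
opening: -0.002
grasp_force: 0.0
```

>>> servo_tool(commands="0 0 0 0 0 0 0;0 0 0 0 0 0 0;0 0 0 0 0 0 0;0 0 0 0 0 0 0;0 0 0 0 0 0 0")

```text
time_s: 6.55
eef_pos: [0.4234, -0.1654, 0.2073]
eef_rot: [-0.0, 0.123, 0.992, 0.0]
wrist_force: [0.3, -0.4, 0.2]
opening: 0.003
grasp_force: 0.0
```

```bash
python3 - <<'E'
from bench import *
import cv2,numpy as np
t=camera("top")[165:285,150:340];s=camera("side")[120:300,140:330]
cv2.imwrite("pics/c3.png",np.hstack([cv2.resize(t,(380,240),interpolation=2),cv2.resize(s,(400,240),interpolation=2)]) if 0 else np.hstack([cv2.copyMakeBorder(cv2.resize(t,(380,240),interpolation=2),0,139,0,0,0),cv2.resize(s,(400,379),interpolation=2)]))
o=get_obs();print(o["time_s"],o["eef_pos"],o["wrist_force"])
E
```

```text
6.65 [ 0.42339849 -0.16545382  0.20729323] [ 1.06407319  0.70487734 -0.64834881]
```

View pics/c3.png

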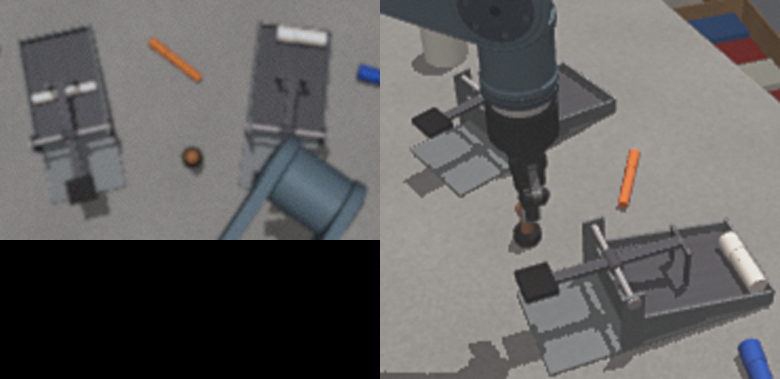

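The glue paddle is back up and its gate is down. The glue stick is at the end wall, about (742,262) in the side crop. The marker is still behind its gate, the stamp is undisturbed and the arm is clear.

```bash
python3 -c "
from bench import *
print(hand_in())"
```

```text
the job is handed in; nothing more can be done
None
```

The glue stick rolled out to the end stop, its paddle is back up, the marker's dispenser stayed shut, and the job was handed in at about 6.7 s on the robot's clock.

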